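Turn a nougat slab out of its mould onto the display tray

ROBOT

A 7-joint arm with a two-finger parallel gripper is mounted at the origin on the work surface. World frame = base frame: x ahead of the robot, y to its left, z up, the work surface at z = 0. Lengths are in m, angles in rad, forces in N, time in s.
With the tool pointing down it reaches from about 0.425 to 1.025 m from the base axis. Payload 3.6 kg.
Tool frame: the origin (TCP) lies at the very end of the fingers, on their centre line; the grasp point (between the pads) lies 19 mm behind it; z points along the fingers, y is the direction in which the jaws open and shut (so a half turn about z gives the same grasp; the last joint's range is limited). The gripper opens to 85 mm and grips with 20 to 120 N. Pads are 22 mm wide; open, the fingers measure 114 mm over their backs; the gripper's body (76 mm by 85 mm) begins 54 mm behind the grasp point. The pads swing forward as they close: fully open they stand 13 mm farther back than shut.
Start: joints at [1.107, 0.591, 0.048, 1.609, -0.033, 0.943, -0.034], TCP at [0.263, -0.676, 0.231] pointing down, gripper open.
Joint ranges: [-2.69, 2.69], [-0.47, 2.24], [-1.27, 1.36], [0.19, 2.51], [-1.53, 4.68], [0.08, 2.07], [-3.09, 3.09]. Speed limits (rad/s): [2.57, 2.57, 3.14, 3.14, 3.14, 3.14, 3.14].

INTERFACE

Orientations are given as a unit quaternion [x, y, z, w].
In Python, from workcell import r, kin, get_image, job gives the robot as it stands. Calls block until the motion is done:
- r.goto(position, orientation): joint-space move of the TCP to a pose.
- r.servo_line(position, rotation=None, vel=0.15): straight line of the TCP; rotation=None keeps the orientation; vel is the mean speed in m/s.
- r.set_joints(angles): joint-space move.
- r.move_gripper(opening, grip_force=None): finger opening in m; grip_force is the grip in N (None keeps the last); returns when the fingers have stopped.
- r.sleep(seconds).
- kin.ik(position, orientation): joint angles nearest the present ones, or None.
- get_image(name): name is "scene" or "top" or "wrist"; returns a dict with "pixels" (480x640x3 uint8, red, green, blue), "mtx" (3x3 intrinsics, pixels), "rvec" (rotation vector, rad) and "tvec" (3), from world to camera coordinates, as OpenCV has them. Camera axes: x right, y down, z forward; pixel columns grow to the right and rows downward; lengths in m; the calibration is good to about 2 mm. A picture is of the moment at which its call begins. There is no depth.
A pose or a line that the arm cannot do raises r.Unreachable and nothing moves.
- job.job_done(): hands the job in, once; it reports no verdict.
Readings, each from a call of its own:
- r.get_time_s(): time.
- r.get_joint_pos(): joint angles.
- r.get_joint_vel(): joint speeds.
- r.get_tau(): joint torques, N m.
- r.get_ee_pos(): TCP position.
- r.get_ee_rot(): TCP orientation.
- r.get_wrist_force(): force on the tool from outside, world axes, zero at the start.
- r.get_ft_torque(): the same for the moment, N m.
- r.get_grip_width(): finger opening in m.
Only numpy, scipy, OpenCV 4.12 (cv2) and the standard library are available. Lean on these libraries where they do the work, as an engineer would, in place of code of your own. Each camera call takes 0.05 s, during which the arm holds its last target. There are 200 camera calls.

TASK

A mould with a slab of hard pistachio nougat in it is capped by its wooden display tray and leans on the stall's easel, tray outermost. Grip mould and tray as one, turn the pair over without letting them part, and set it back on the easel so that the tray lies against the easel and the mould is on top; then pull the mould off by its red fin, put it in the blue wash tub and let go. The slab must be left lying on the tray on the easel, and all the other things on the stall stay where they stand.

Things in the scene. Friction and masses are not known exactly. Their poses are not given: they have to be found in the camera images.
- easel: Fixed white wooden easel, 150 wide, 142 high, 130 mm deep. Origin on the table below easel_rest; z up, y across, x the way its sloping face looks (away from the robot, +-0.3 rad). In its frame down-slope is (0.682, 0, -0.731), outward normal (0.731, 0, 0.682). Two rails run down the face, 16 mm wide, middles 57 mm either side of the centre line; the 98 mm gap between is open right through.
- easel_rest (a point): Point in the plane of the rails' face, mid-gap, 100 mm above the easel's origin; a tray lying right way up against the rails has its origin here. 57 mm down the slope from it a ledge, square to the face and without lip, stands out 36 mm and carries the tray's lower edge, before and after the turn.
- mould: Loose aluminium open box 100 (x) x 130 (y) x 24 mm high, 5 mm walls and floor, 0.18 kg. Origin: centre of the outside of its flat closed back; z points to the open side. At the start the back lies on the rails, origin at easel_rest, z outward, +x down the slope, its fin in the gap. 55 mm of the back, above the fin, is free for a finger.
- fin (a point): Centre of the red grip fin on the mould's back. The fin stands 30 mm out of the back (mould z = 0 to -30 mm), is 12 mm thick in y and runs from x = 5 to x = 41 mm, on the centre line. This point: mould frame (23, 0, -15) mm. After the turn the fin looks out of the easel and can be pinched across y from straight above.
- tray: Loose dark wooden tray 114 (x) x 144 (y) mm, 6 mm thick, rim 5 mm wide and 18 mm high in all, 0.22 kg. Origin: centre of its flat underside; z to the rimmed side. At the start it caps the mould (2 mm play inside the rim): underside outward, +x down the slope, lower edge on the ledge. Closed, the pair is 30 mm thick from underside to mould's back; nothing but a grip holds it together.
- slab: Loose cream nougat slab with green nuts, 86 (x) x 116 (y) x 17 mm, 0.2 kg, hidden in the mould at the start with 2 mm of play. Origin: centre of the face that lies on the mould's floor at the start; z through its thickness, towards the tray at the start.
- tub: Fixed blue plastic wash tub, open on top, 260 (x) x 210 (y) x 70 mm high, walls 5 mm. Origin: centre of its underside on the table. Easel and tub change sides from start to start.
- scoop: Bystander, loose: grey market scoop lying on the table: 80 x 52 x 30 mm open box blade, round handle towards its -x, 180 mm long in all. Origin: on the table below its middle.
- tin: Bystander, loose: small steel tin with a paper band, 42 mm across, 45 mm high, standing between the task's things. Origin: centre of its underside.
- jar_red: Bystander, loose: red jar with a light lid, 52 mm across, 85 mm high. Origin: centre of its underside.
- jar_green: Bystander, loose: green jar with a light lid, 52 mm across, 85 mm high. Origin: centre of its underside.
- bowl: Bystander, loose: terracotta bowl, 100 mm across, 45 mm high. Origin: centre of its underside.
- jar_black: Bystander, loose: amber jar with a light lid, 52 mm across, 85 mm high. Origin: centre of its underside.
Not all that is in view belongs to the job. Of the things shaped like the easel, the white one is meant.

How it is judged:
By the outcome, as a careful person would: the job done as asked, in the order asked, and still so for the second after the job is handed in, with the robot touching nothing.
It also fails if it takes over 72 s, if anything falls off the work surface, if the arm or the gripper's body presses on something with over 40 N, if the wrist force passes 120 N, or if a joint passes its speed limit or range.

## Working session

There is one attempt and no reset: what is moved stays moved. The work goes in short steps, each a Python script; the robot and the scene stay as the last script left them, time stands still between calls to the robot, and variables do not carry over. Pictures are saved under pics/ and viewed, about 8 in all and at most 12, crops included, and the job is handed in when it is done.

```bash
ls; mkdir -p pics; python3 - <<'E'
from workcell import r, kin, get_image, job
import cv2,numpy as np
ims=[]
for n in("scene","top"):
    d=get_image(n); np.savez(f"pics/{n}0.npz",**d); cv2.imwrite(f"pics/{n}0.png",d["pixels"][:,:,::-1])
    R=cv2.Rodrigues(d["rvec"])[0]; print(n,(-R.T@d["tvec"].reshape(3)).round(3),R[2].round(3),d["mtx"][0,0],r.get_time_s())
print(r.get_ee_rot(), r.get_ee_pos())
E
```

```text
pics
scene [ 1.375 -0.089  0.877] [-0.713  0.095 -0.695] 484.78019781612676 0.05
top [0.354 0.022 1.473] [ 0.15  -0.002 -0.989] 536.8720255988601 0.1
[ 9.82852919e-01  1.84388386e-01 -2.41102041e-04 -1.00205347e-03] [ 0.26244553 -0.67502121  0.23023119]
```

View pics/scene0.png

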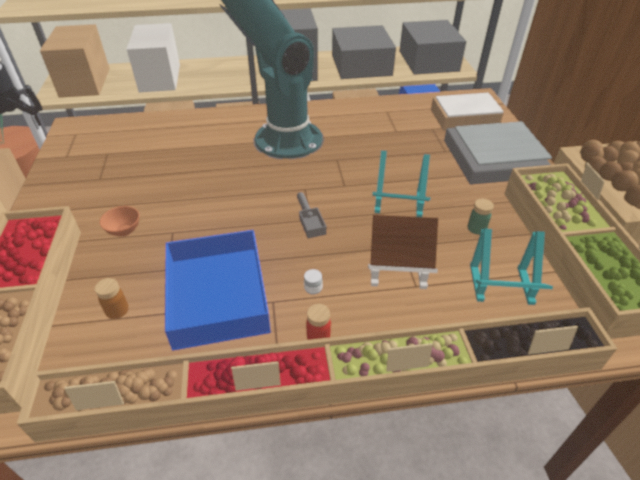

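View pics/top0.png

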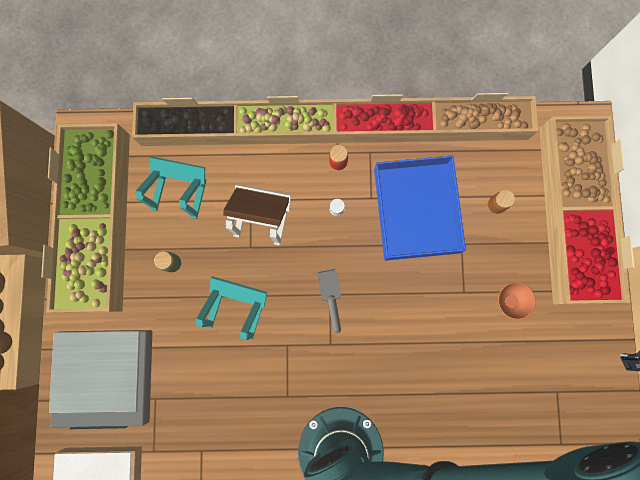

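The scene view shows the dark tray on the white easel near (403,243), the tub near (215,288), the tin at (313,281) and the red jar at (318,322). In the top view the tray is near (257,206), the tub (420,207) and the tin (337,207). Next I triangulate the tray corners and the tub.

```bash
cat > h.py <<'E'
import numpy as np, cv2
from scipy.spatial.transform import Rotation as Ro
def cam(d):
    R=cv2.Rodrigues(d["rvec"])[0]; return R, d["tvec"].reshape(3), d["mtx"]
def ray(d,uv):
    R,t,K=cam(d); v=R.T@np.linalg.solve(K,[uv[0],uv[1],1.]); return -R.T@t, v/np.linalg.norm(v)
def onz(d,uv,z):
    c,v=ray(d,uv); return c+v*(z-c[2])/v[2]
def tri(d1,u1,d2,u2):
    P=[m[2]@np.c_[m[0],m[1]] for m in(cam(d1),cam(d2))]
    X=cv2.triangulatePoints(P[0],P[1],np.array(u1,float).reshape(2,1),np.array(u2,float).reshape(2,1))[:,0]; return X[:3]/X[3]
def proj(d,X): return cv2.projectPoints(np.array(X,float).reshape(-1,3),d["rvec"],d["tvec"],d["mtx"],None)[0][:,0]
def big(mask,roi=None):
    m=mask.astype(np.uint8)
    if roi: z=np.zeros_like(m); x0,y0,x1,y1=roi; z[y0:y1,x0:x1]=m[y0:y1,x0:x1]; m=z
    m=cv2.morphologyEx(m,cv2.MORPH_OPEN,np.ones((3,3)))
    return max(cv2.findContours(m,cv2.RETR_EXTERNAL,cv2.CHAIN_APPROX_NONE)[0],key=cv2.contourArea)
def quad(c):
    h=cv2.convexHull(c); return cv2.approxPolyN(h,4,ensure_convex=True).reshape(4,2).astype(float)
E
python3 - <<'E'
from h import *
D={n:dict(np.load(f"pics/{n}0.npz")) for n in("scene","top")}
Q={}
for n,roi in(("scene",(355,205,455,275)),("top",(215,175,300,235))):
    p=D[n]["pixels"].astype(int); g=p.sum(2)
    m=(g<230)&(p[:,:,0]>p[:,:,2]+8)
    c=big(m,roi); Q[n]=quad(c); print(n,Q[n].tolist(),cv2.contourArea(c))
    b=(p[:,:,2]>p[:,:,0]+60)&(p[:,:,2]>p[:,:,1]+40)
    c=big(b); print(" tub",quad(c).tolist())
# order by image angle; pair scene/top via projection of z=.12 plane
X=[]
for q in Q["top"]:
    e=proj(D["scene"],onz(D["top"],q,.12)); j=np.argmin(np.linalg.norm(Q["scene"]-e,axis=1))
    x=tri(D["top"],q,D["scene"],Q["scene"][j]); X.append(x); print(q,j,x.round(4))
X=np.array(X); print("centre",X.mean(0)); print("edges",np.linalg.norm(X-np.roll(X,1,0),axis=1))
n=np.linalg.svd(X-X.mean(0))[2][2]; print("normal",n*np.sign(n[2]))
for q in quad(big((lambda p:(p[:,:,2]>p[:,:,0]+60)&(p[:,:,2]>p[:,:,1]+40))(D["top"]["pixels"].astype(int)))): print("tub rim",onz(D["top"],q,.07).round(3))
for nm,uv,z in(("tin",(337,206),.045),("jred",(339,150),.085),("jg",(167,260),.085),("scoop",(330,285),.02)): print(nm,onz(D["top"],uv,z).round(3))
E
```

```text
scene [[437.0, 218.0], [434.0, 267.0], [371.0, 263.0], [373.0, 216.0]] 2920.5
 tub [[271.0, 331.0], [164.0, 351.0], [166.0, 242.0], [253.0, 230.0]]
top [[290.0, 198.0], [281.0, 220.0], [223.0, 209.0], [236.0, 188.0]] 1253.0
 tub [[466.0, 252.0], [384.0, 260.0], [373.0, 163.0], [453.0, 155.0]]
[290. 198.] 2 [0.6598 0.1264 0.0829]
[281. 220.] 3 [0.5877 0.1424 0.1577]
[223. 209.] 0 [0.6167 0.2838 0.1604]
[236. 188.] 1 [0.6891 0.2667 0.0807]
centre [0.63833897 0.20479102 0.12045339]
edges [0.14336472 0.10519671 0.1443528  0.10901826]
normal [ 0.706596   -0.14768544  0.69203403]
tub rim [ 0.51  -0.337  0.07 ]
tub rim [ 0.492 -0.121  0.07 ]
tub rim [ 0.755 -0.099  0.07 ]
tub rim [ 0.774 -0.316  0.07 ]
tin [ 0.643 -0.     0.045]
jred [ 0.788 -0.008  0.085]
jg [0.5   0.444 0.085]
scoop [0.432 0.022 0.02 ]
```

```bash
python3 - <<'E'
from h import *
from workcell import r,kin,get_image
p=at(-.16,.05); print(p,kin.ik(p,QA))
try: r.goto(p,QA)
except r.Unreachable as e: print("unr",e)
print(r.get_time_s(),r.get_joint_pos())
r.move_gripper(.062,90); r.servo_line(at(-.11,.015),QA,vel=.15)
print(r.get_time_s(),r.get_ee_pos()-at(-.11,.015),r.get_grip_width())
d=[get_image(n) for n in("wrist","scene")]
np.savez("pics/w1.npz",**d[0])
s=cv2.resize(d[1]["pixels"][100:340,300:620],(640,480))
cv2.imwrite("pics/c1.png",cv2.resize(np.hstack([d[0]["pixels"],s]),(800,300))[:,:,::-1])
E
```

```text
[0.54575955 0.22394457 0.2511    ] [ 0.03706838  0.53209899 -1.07050973  2.27242059  1.58153917  1.09421289
 -2.30621038]
3.3917 [ 0.03770553  0.53221628 -1.06961869  2.2722195   1.58141276  1.09436642
 -2.30614742]
4.3167 [-1.72967038e-05  4.01694807e-04  7.94559490e-05] 0.06215265861990652
```

View pics/c1.png

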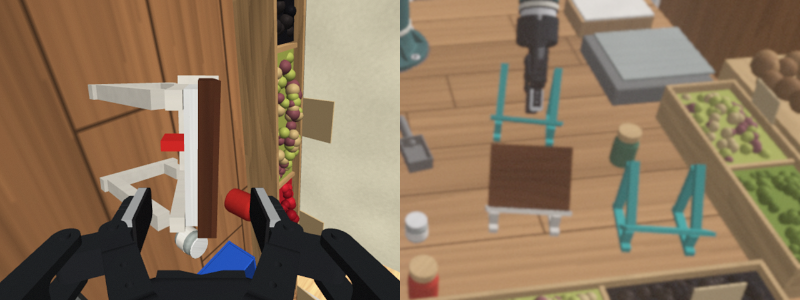

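The wrist view shows the jaws (pads at x≈150 and 250 in the crop) straddling the pair (x≈183–220), with the red fin at (172,142) in the gap. The alignment is good, so I insert and grip.

```bash
python3 - <<'E'
from h import *
from workcell import r,kin,get_image
r.servo_line(at(0,.015),QA,vel=.12)
print("ins",r.get_time_s(),r.get_wrist_force().round(1))
r.move_gripper(.02,100)
print("grip",r.get_grip_width(),r.get_wrist_force().round(1),r.get_joint_pos().round(2),r.get_time_s())
if .026<r.get_grip_width()<.034:
    r.servo_line(at(-.01,.03),QA,vel=.06); r.servo_line(at(-.03,.13),QA,vel=.12)
    r.servo_line(at(-.03,.13)+[0,0,.09],QA,vel=.15)
    print(r.get_grip_width(),r.get_wrist_force().round(1),r.get_joint_pos().round(2),r.get_time_s())
d=get_image("scene"); cv2.imwrite("pics/c2.png",d["pixels"][60:340,240:620,::-1])
E
```

```text
ins 5.4833 [ 0.4  0.3 -0.3]
grip 0.029124730655822047 [-2.9 -0.6  5.7] [ 0.01  0.84 -0.9   2.23  1.93  1.16 -2.45] 5.875
0.02876377046371131 [ 0.9 -0.4 -5.9] [ 0.18  0.55 -0.99  2.02  1.54  0.96 -1.94] 8.075
```

View pics/c2.png

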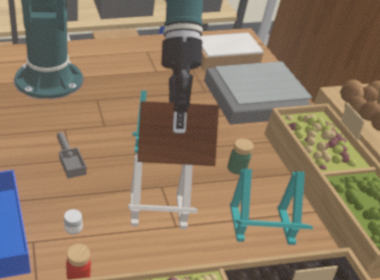

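The pair is held square and is clear of the easel (tray at (178,133) in the crop). I roll joint 7 by half a turn.

```bash
python3 - <<'E'
from h import *
from workcell import r,kin,get_image
q=r.get_joint_pos(); q0=q[6]
for f in(.5,1): 
    q[6]=q0+f*np.pi; r.set_joints(q)
print(r.get_grip_width(),r.get_wrist_force().round(1),r.get_time_s(),r.get_joint_pos().round(2))
r.servo_line(at(-.012,.07),QB,vel=.12)
print(r.get_time_s(),r.get_ee_pos()-at(-.012,.07))
d=[get_image(n) for n in("wrist","scene")]
s=cv2.resize(d[1]["pixels"][140:300,330:543],(640,480))
cv2.imwrite("pics/c3.png",cv2.resize(np.hstack([d[0]["pixels"],s]),(800,300))[:,:,::-1])
E
```

```text
0.028691217344289307 [-0.7 -2.4 -5.6] 10.925 [ 0.18  0.55 -0.99  2.02  1.54  0.96  1.2 ]
12.2833 [0.00068836 0.00037098 0.00106556]
```

View pics/c3.png

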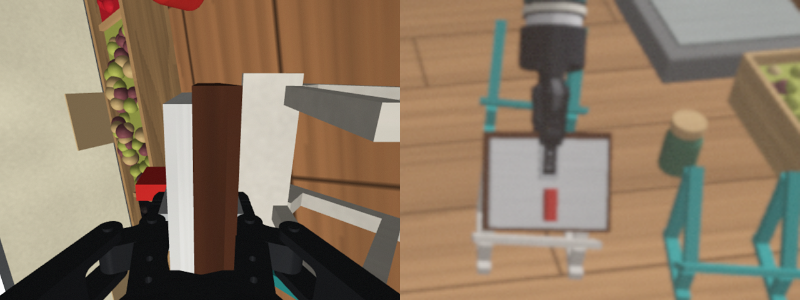

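The wrist and scene views show the pair still closed, with the mould outermost, the fin at (550,205) and the tray facing the rails. I close in under force watch.

```bash
python3 - <<'E'
from h import *
from workcell import r,kin,get_image
f0=r.get_wrist_force()
r.servo_line(at(-.006,.025),QB,vel=.08)
s,n=-.006,.025
F=lambda:r.get_wrist_force()-f0
while n>.009:
    n-=.0015; r.servo_line(at(s,n),QB,vel=.04)
    if F()@N>6: break
print("n",n,(F()@N).round(1),(F()@S).round(1))
while s<.008:
    s+=.0015; r.servo_line(at(s,n),QB,vel=.04)
    if F()@S<-6: break
print("s",s,(F()@N).round(1),(F()@S).round(1),r.get_time_s(),r.get_grip_width())
r.move_gripper(.056); r.sleep(.2)
print(r.get_wrist_force().round(1))
d=[get_image(n) for n in("wrist","scene")]
w=cv2.resize(d[1]["pixels"][140:300,330:543],(640,480))
cv2.imwrite("pics/c4.png",cv2.resize(np.hstack([d[0]["pixels"],w]),(800,300))[:,:,::-1])
E
```

```text
n 0.012999999999999994 8.1 -1.7
s -0.0015000000000000005 11.7 -8.9 15.85 0.028818427604313985
[-0.4 -0.2 -0.1]
```

View pics/c4.png

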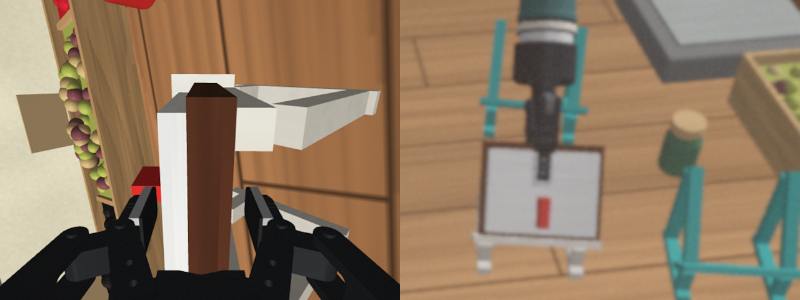

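Seated: it touched the rails and the ledge at the expected positions. I retract and look at the fin.

```bash
cat >> h.py <<'E'
FZ=-np.cos(.2)*ez-np.sin(.2)*ex; QF=quat(FZ,ey)
E
python3 - <<'E'
from h import *
from workcell import r,kin,get_image
r.servo_line(at(-.10,.014),QB,vel=.2); r.servo_line(at(-.10,.014)+[0,0,.13],QB,vel=.25)
r.goto(at(.023,.045)+.019*FZ+.12*ez+.05*ex,QF); r.move_gripper(.05)
print(r.get_time_s())
d=[get_image(n) for n in("wrist","scene","top")]
for k,n in enumerate(("wrist","scene","top")): np.savez(f"pics/{n}2.npz",**d[k])
for k in range(3):
    e=proj(d[k],[at(.023,.060),at(.005,.06),at(.041,.06)]); print(k,"pred fin",e.round(0).tolist())
    p=d[k]["pixels"].astype(int); m=(p[:,:,0]>110)&(p[:,:,1]<p[:,:,0]*.4)&(p[:,:,2]<p[:,:,0]*.4)
    x,y=e[0].astype(int); w=140 if k==0 else 18
    roi=(max(0,x-w),max(0,y-w),x+w,y+w)
    try:
        c=big(m,roi); print("  red",cv2.minAreaRect(c),cv2.boundingRect(c))
    except ValueError: print("none")
w=cv2.resize(d[1]["pixels"][140:300,330:543],(640,480))
cv2.imwrite("pics/c5.png",cv2.resize(np.hstack([d[0]["pixels"],w]),(800,300))[:,:,::-1])
E
```

```text
18.9917
0 pred fin [[319.0, 219.0], [319.0, 199.0], [319.0, 236.0]]
  red ((323.0, 204.0), (68.0, 18.0), 90.0) (314, 170, 19, 69)
1 pred fin [[405.0, 252.0], [405.0, 244.0], [404.0, 260.0]]
none
2 pred fin [[260.0, 189.0], [259.0, 192.0], [262.0, 186.0]]
  red ((257.5135498046875, 192.91891479492188), (5.260767459869385, 14.79590892791748), 9.462322235107422) (255, 186, 7, 15)
```

View pics/c5.png

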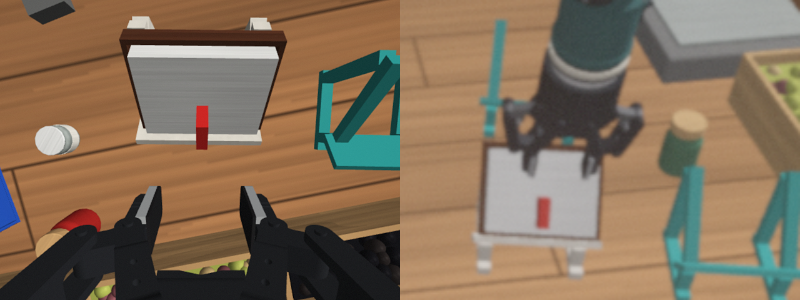

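The wrist view puts the fin at x=323 against 319 predicted, which is about +2.5 mm in y. Along the slope it agrees to about 2 mm. I pinch with a 0.4 rad tilt and pull out along the face normal.

```bash
sed -i 's/^FZ=.*/FZ=-np.cos(.4)*ez-np.sin(.4)*ex; QF=quat(FZ,ey)/' h.py
python3 - <<'E'
from h import *
from workcell import r,kin,get_image
y=.0025
r.move_gripper(.04); r.goto(at(.027,.11,y),QF); f0=r.get_wrist_force()
n=.055; r.servo_line(at(.027,n,y),QF,vel=.1)
while n>.0375:
    n-=.003; r.servo_line(at(.027,n,y),QF,vel=.05)
    if (r.get_wrist_force()-f0)@N>5: print("contact"); n+=.003; r.servo_line(at(.027,n,y),QF); break
print(n,r.get_wrist_force().round(1))
r.move_gripper(.005,80); print("grip",r.get_grip_width(),r.get_wrist_force().round(1))
if .009<r.get_grip_width()<.015:
    for m in(.006,.012,.020,.03,.045,.07): 
        r.servo_line(at(.027,n+m,y),QF,vel=.03 if m<.04 else .08); print(m,(r.get_wrist_force()-f0).round(1))
print(r.get_time_s(),r.get_grip_width())
d=[get_image(k) for k in("wrist","scene")]
w=cv2.resize(d[1]["pixels"][140:300,330:543],(640,480))
cv2.imwrite("pics/c6.png",cv2.resize(np.hstack([d[0]["pixels"],w]),(800,300))[:,:,::-1])
E
```

```text
0.036999999999999984 [-0.1  0.1  0.8]
grip 0.010685320116292826 [0.7 1.3 1.2]
0.006 [-1.1 -0.2 -2.1]
0.012 [ 1.1 -0.1 -3.1]
0.02 [-0.5 -0.  -2.5]
0.03 [ 0.9 -0.3 -2.7]
0.045 [-0.3  0.  -3.3]
0.07 [ 0.1  0.3 -3.4]
24.7167 0.010316281846389769
```

View pics/c6.png

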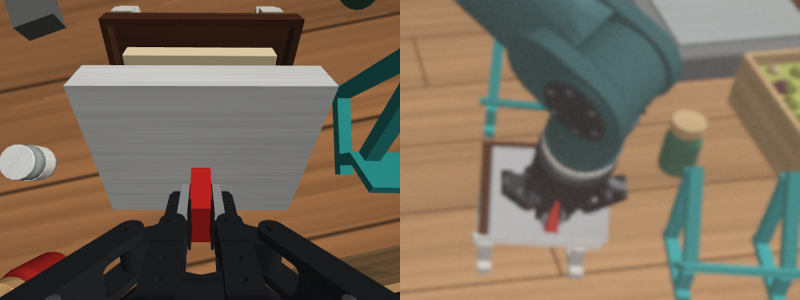

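The wrist view shows the cream slab left on the tray (200,57) and the mould held by its fin (200,190). I carry it to the tub.

```bash
python3 - <<'E'
from h import *
from workcell import r,kin,get_image
p=at(.027,.12,.0025); p[2]=.33
r.servo_line(p,QF,vel=.2)
h=-.2; hx=np.array([np.cos(h),np.sin(h),0]); hy=np.array([-np.sin(h),np.cos(h),0])
QT=quat(.408*hx-.912*ez,hy)
T=np.array([.633,-.218,0])+.027*hx
print(r.get_time_s(),kin.ik(T+[0,0,.3],QT),kin.ik(T+[0,0,.04],QT))
r.goto(T+[0,0,.3],QT); print(r.get_time_s(),r.get_grip_width())
f0=r.get_wrist_force()
r.servo_line(T+[0,0,.08],QT,vel=.2); z=.08
while z>.033:
    z-=.004; r.servo_line(T+[0,0,z],QT,vel=.06)
    if (r.get_wrist_force()-f0)[2]>4: print("contact"); break
print(z,(r.get_wrist_force()-f0).round(1))
r.move_gripper(.05); r.sleep(.2)
r.servo_line(T+[0,0,z]+.17*(-.408*hx+.912*ez),QT,vel=.2)
r.servo_line(np.array([.45,-.25,.4]),QT,vel=.3)
print(r.get_time_s(),r.get_ee_pos())
d=[get_image(k) for k in("scene","top")]
cv2.imwrite("pics/c7.png",np.hstack([cv2.resize(d[0]["pixels"][100:400,60:560],(500,300)),cv2.resize(d[1]["pixels"][130:330,100:500],(300,300),)])[:,:,::-1])
a=[cv2.resize(d[0]["pixels"][190:300,340:487],(400,300)),cv2.resize(d[1]["pixels"][160:250,200:320],(400,300))]
cv2.imwrite("pics/c8.png",np.hstack(a)[:,:,::-1])
E
```

```text
25.85 [ 0.90626965  0.47072447 -0.86779306  1.89324023  0.68847286  0.5942559
  1.02823668] [ 0.87289358  0.91723969 -0.88434299  2.04819521  1.73365993  0.59054062
  0.14088952]
27.3917 0.010505128763352044
contact
0.03199999999999996 [-13.2   0.   28.1]
37.5583 [ 0.44984847 -0.24964565  0.39957958]
```

View pics/c7.png

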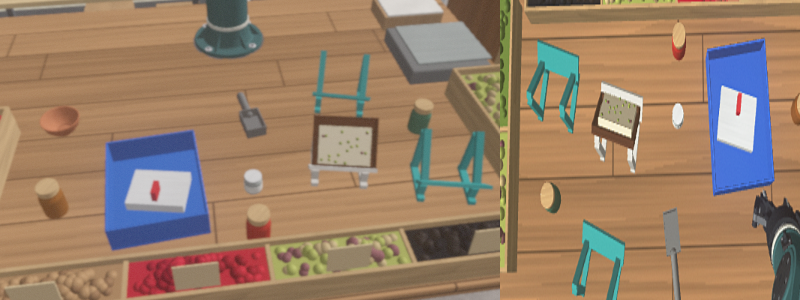

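View pics/c8.png

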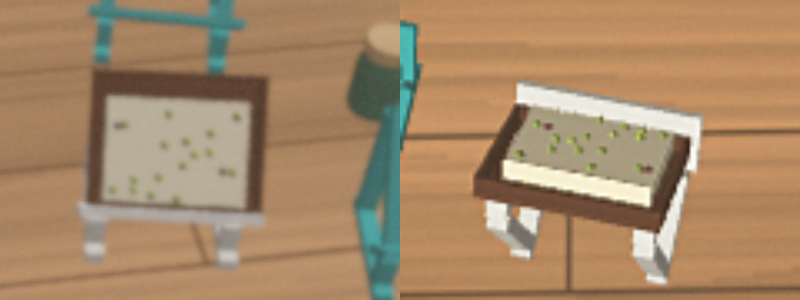

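The slab lies inside the tray on the white easel, the mould is flat in the tub, and the other things look unmoved. I hand it in.

```bash
python3 -c "
from workcell import r,job
print(r.get_time_s(),r.get_wrist_force().round(1)); job.job_done()"
```

```text
37.6583 [ 0.7  0.2 -0.8]
the job is handed in; nothing more can be done
```

The job is done and handed in at 37.7 s of the 72 s allowed. I gripped mould and tray as one across their thickness, turned them half a turn with joint 7, and set them back with the tray on the rails and ledge. Then I pulled the mould off by its fin along the face normal and let go of it in the blue tub.

**Last checks:**
- **Slab and tray:** the scene and top views show the slab lying inside the tray rim on the white easel.
- **Mould:** it lies flat in the tub with the fin up.
- **Other things on the stall:** the scoop, tin, bowl and jars look unmoved. I judged that by eye only and did not re-measure them.
- **Robot:** the arm is clear of everything and the wrist force is about 1 N.

**What differed from plan:**
- The fin was about 2.5 mm off its predicted position in y, and I corrected for that before pinching.
- Setting the mould down in the tub gave about 31 N at the wrist, more than I aimed for but well under the 120 N limit.

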